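# Tap a food pan square onto the index line of a bench scale, then zero the scale

## Robot

A 7-joint arm with a two-finger parallel gripper is mounted at the origin on a cart in front of the work surface, level with it; the furniture and walls round the work are solid. World frame = base frame: x ahead of the robot, y to its left, z up, the work surface at z = 0. Lengths are in m, angles in rad, forces in N, time in s.
With the tool pointing down it reaches from about 0.375 to 0.925 m from the base axis. Payload 3.1 kg.
Tool frame: the origin (TCP) lies midway between the tips of the shut fingers; the grasp point (between the pads) lies 19 mm behind it; y points along the fingers, x is the direction in which the jaws open and shut, and the axes are right-handed (so a half turn about y gives the same grasp; the last joint's range is limited). The gripper opens to 85 mm and grips with 20 to 120 N. Pads are 22 mm wide; open, the fingers measure 114 mm over their backs; the gripper's body (76 mm by 85 mm) begins 54 mm behind the grasp point. The pads swing forward as they close: fully open they stand 13 mm farther back than shut.
Start: joints at [-0.098, 0.383, 0.044, 1.598, -0.018, 1.161, -0.05], TCP at [0.65, 0, 0.231] pointing down, gripper open.
Joint ranges: [-2.61, 2.61], [-0.41, 2.15], [-1.48, 1.57], [0, 2.5], [-1.57, 4.71], [0.05, 1.97], [-2.85, 2.85]. Speed limits (rad/s): [2.79, 2.79, 3.14, 3.14, 3.14, 3.14, 3.14].

## Interface

Orientations are given as a 3x3 rotation matrix whose columns are the frame's x, y, z axes.
In Python, from bench import sense, get_image, hand_in, regions_of gives the robot as it stands.
- The arm moves only by the shell command python3 -m inch 'ROWS' [OPENING] [FORCE]. ROWS is JSON, a list that holds one entry, the list of rows, each a list of 6 numbers: the shift along the tool's x, y, z in m, then the turn, a rotation vector about the tool's x, y, z in rad. A call has 1 to 5 rows; each row shifts and turns the commanded pose from where the row before left it, along the tool's axes as they then stand; what a row does not reach is not made up. A row lasts 1/8 s, in which the tool goes at most 62.5 mm and 10.7 degrees, less where a joint would pass 70% of its speed; a pose out of reach is approached as far as the arm can. A call is refused whole if a number of a shift passes 0.0625 or a number of a turn 0.188, either way. A call with a gripper value outside its range is refused whole. OPENING is the closure, from 0 (fully open) to 1 (shut), set as the call begins (- or left out, the last holds). The fingers move at their own pace and stop on an object; FORCE is the grip in N (left out, the last holds). Time passes only in rows, so rows that do not move let the fingers close. It gives the time, the measured TCP pose, the force and the opening at its end, in the units of the state.
- sense(): the state, without advancing time (a new reading comes with each control period).
- get_image(name): name is "scene" or "side" or "wrist"; returns a dict with "img" (384x512x3 uint8, red, green, blue), "fovy" (degrees; the focal length in pixels is half the picture's height over the tangent of half this angle, whatever the lens; pixels are square), "cx", "cy" (the principal point, pixels), "D" ([k1, k2, p1, p2, k3] as OpenCV has them; the pictures are not rectified), "xyz" and "attitude" of the camera in the world. Camera axes: x right, y down, z forward; pixel columns grow to the right and rows downward; lengths in m; the calibration is good to about 2 mm. A picture is of the moment at which its call begins. There is no depth.
- hand_in(): hands the job in, once; it reports no verdict.
Trained networks look in a picture, given as the dict that the camera call returned (one of the last four; its "shot" number tells which), for a name from the list of things; names that differ only in an ending like _2 or _b are one class to them, and where a whole thing is asked for, a point or a joint stands for the part that bears it (a point fixed in the world has none). Each returns a list of dicts, best first, with "score" (0 to 1); they miss things now and then, are a little off and sometimes report something else, mostly with a low value. They report only what shows in the picture. A call takes as long as a camera call. They do not tell look-alikes from the thing itself.
- regions_of(target, picture): "region" (384x512 bool, what is visible of it) and "box" ([left, top, right, bottom] in pixels, round what is visible of it).
The state is a dict: "time_s": time; "joint_positions": joint angles; "dq": joint speeds; "tau": joint torques, N m; "tcp_pos": TCP position; "tool_rot": TCP orientation; "ft_force": force on the tool from outside, world axes, zero at the start; "torque": the same for the moment, N m; "gripper_width": finger opening in m.
Only numpy, scipy, OpenCV 4.12 (cv2) and the standard library are available. Lean on these libraries where they do the work, as an engineer would, in place of code of your own. Each camera call takes 0.05 s, during which the arm holds its last target.

## Task

The lidded steel food pan sits askew on the bench scale. With gentle taps on its two ends from either side as needed, and without lifting it or shifting it lengthways, bring it straight, so that after you let go it rests with both its ends on the scale's index line (the platform gives sideways under a push and springs back when you let go). Then press the round zero key fully down, release it, and leave the other things on the bench alone.

Things in the scene. Friction and masses are not known exactly. Their poses are not given: they have to be found in the camera images.
- scale: low grey bench scale, fixed to the bench, about 330 x 170 x 60 mm. Origin at bench height under the middle of the platform; z up, x along the index line from the key panel to the far end, y across the line. The index line is y = 0 in this frame. The key panel spans x = -122 to -194 mm, its top 48 mm above the bench.
- index_far (a point): far end of the index line: dark stroke on top of a fixed small steel block (14 x 30 mm, top 60 mm above the bench) at the scale's x = +130 mm
- index_near (a point): near end of the index line: the same stroke and block at the scale's x = -130 mm, by the key panel
- platform_home (a point): fixed point: where the middle of the platform's top lies when unloaded, 58 mm above the bench. The steel platform, 236 (x) x 170 (y) mm, has a thin grey mat with a light line along its middle and floats on springs: it gives along the scale's y only, 4 mm per newton of side load (250 N/m, damping 20 N per m/s), at most 30 mm each way, and returns to the middle when the load is gone.
- pan: loose lidded steel food pan, 176 (x) x 108 (y) x 40 (z) mm, 0.65 to 0.95 kg, too wide to grip; straight sides from 6 to 28 mm above its underside, over them a lid 4 mm further in all round, below them a foot 104 x 100 mm. Friction unknown: pushed near an end it slips at about 2.5 to 6 N. Origin: middle of the underside; x along its length, which starts 0.2 to 0.4 rad askew to the scale's x; z up. Keep contact forces below 15 N.
- pan_far_end (a point): middle of the pan's end at its +x, 28 mm above its underside and 88 mm from its middle, beside a short dark stroke on the lid. A push across a long side 60 mm from the pan's middle turns the pan roughly about the matching point at the other end.
- pan_near_end (a point): middle of the pan's end at its -x (by the key panel), 28 mm above its underside and 88 mm from its middle, beside a short dark stroke on the lid
- zero_key_top (a point): middle of the top of the zero key, a round white push key 26 mm across in a grey ring on the key panel
- zero_key (a joint): travel of the zero key downwards, m: 0 = up, 0.005 = fully down, which takes 4 N; springs back
- mug: bystander: mug with handle, 83 x 117 x 94 mm, origin at the middle of its underside
- pepper_shaker: bystander: pepper shaker, 44 mm across, 90 mm high, origin at the middle of its underside
- small_bowl: bystander: small white bowl, 110 mm across, 49 mm high, origin at the middle of its underside
Mind the look-alikes: they are no part of the job. There is more than one size of the pan; the job needs the largest.

How it is judged:
On the way, in this order (a step that is already met when the one before it is completed fails the run):
1. the pan rests, untouched, with both ends on the index line (y of pan_far_end in the frame of scale between -0.005 and 0.005 m and y of pan_near_end in the frame of scale between -0.005 and 0.005 m and x of pan in the frame of scale between -0.025 and 0.025 m and z of pan in the frame of scale below 0.062 m and angle between pan's own z axis and vertical below 0.05 rad and linear speed of pan below 0.01 m/s and contact force between the fingers and pan below 0.05 N), for 0.4 s.
2. the zero key is pressed fully down (y of pan_far_end in the frame of scale between -0.005 and 0.005 m and y of pan_near_end in the frame of scale between -0.005 and 0.005 m and x of pan in the frame of scale between -0.025 and 0.025 m and z of pan in the frame of scale below 0.062 m and angle between pan's own z axis and vertical below 0.05 rad and value of joint zero_key above 0.004 m), for 0.05 s.
At the end, for the whole second after the job is handed in: The pan stands upright and untouched on the platform at rest, the middles of both its ends within 5 mm of the index line sideways and its middle within 25 mm of the scale's middle lengthways; the zero key has been pressed after that and is up again (all of step 1 and value of joint zero_key below 0.002 m).
It fails at once if the pan is pushed or pressed with more than 15 N (contact force between the fingers and pan above 15 N).
It fails at once if the pan is lifted or tipped (z of pan in the frame of scale above 0.07 m or angle between pan's own z axis and vertical above 0.15 rad).
It fails at once if the pan leaves the platform (z of pan in the frame of scale below 0.045 m).
It fails at once if the zero key is pressed while the pan is off the line (value of joint zero_key above 0.003 m and not (y of pan_far_end in the frame of scale between -0.005 and 0.005 m and y of pan_near_end in the frame of scale between -0.005 and 0.005 m and x of pan in the frame of scale between -0.025 and 0.025 m and z of pan in the frame of scale below 0.062 m and angle between pan's own z axis and vertical below 0.05 rad)).
It fails at once if the mug, the pepper shaker or the bowl is moved (distance of any of mug, pepper_shaker, small_bowl from where it was at the start of the episode above 0.02 m).
It also fails if it takes over 72 s, if anything falls off the work surface, if the arm or the gripper's body presses on something with over 40 N, if the wrist force passes 120 N, or if a joint passes its speed limit or range.

## Working session

There is one attempt and no reset: what is moved stays moved. The work goes in short steps, Python scripts to look and compute and a shell command to move; the robot and the scene stay as the last step left them, time stands still between calls to the robot, and variables do not carry over. Pictures are saved under pics/ and viewed, and the job is handed in when it is done.

```bash
mkdir -p pics; ls; python3 - <<'E'
from bench import *
import cv2
s=sense();print({k:(v if not hasattr(v,'round') else v) for k,v in s.items()})
for n in ["scene","side","wrist"]:
    p=get_image(n); cv2.imwrite(f"pics/{n}0.png",p["img"][:,:,::-1]); print(n,{k:v for k,v in p.items() if k!="img"})
E
```

```text
pics
{'time_s': 0.0, 'joint_positions': array([-0.09783321,  0.38386775,  0.04379855,  1.5996063 , -0.01790824,
        1.16117665, -0.04990712]), 'dq': array([-0.00189334,  0.00057844,  0.00057423,  0.00124159,  0.00109596,
        0.00056414,  0.0002056 ]), 'tau': array([-8.41360106e-04, -4.33466363e+01,  1.02427706e+00, -2.49513745e+01,
        1.06121189e-02,  1.12996699e-02, -5.17373280e-06]), 'tcp_pos': array([6.49045393e-01, 3.92896153e-05, 2.29850457e-01]), 'tool_rot': array([[ 9.99996444e-01, -2.66328285e-03, -1.35043859e-04],
       [ 1.34713236e-04, -1.24320082e-04,  9.99999983e-01],
       [-2.66329960e-03, -9.99996446e-01, -1.23960861e-04]]), 'ft_force': array([ 0.26490075, -0.03352259, -0.95595094]), 'torque': array([ 0.01317259, -0.00763964, -0.00658397]), 'gripper_width': 0.08587779006241798}
scene {'fovy': 57.284719850829475, 'cx': 253.27757894984762, 'cy': 194.9002388638017, 'D': array([-0.1080721,  0.       ,  0.       ,  0.       ,  0.       ]), 'xyz': array([0.12809592, 0.61265778, 0.85449423]), 'attitude': array([[-0.82438242, -0.39659907,  0.40385988],
       [
[... 204 characters left out ...]
51443,  0.        ,  0.        ,  0.        ,  0.        ]), 'xyz': array([-0.08658521, -1.06745586,  1.07903759]), 'attitude': array([[ 0.86073352, -0.3000556 ,  0.41122312],
       [-0.50859639, -0.54120133,  0.66964978],
       [ 0.02162234, -0.7855366 , -0.61843732]]), 'shot': 2}
wrist {'fovy': 62.33870395474005, 'cx': 250.5729408908866, 'cy': 194.93474175554584, 'D': array([-0.0233352,  0.       ,  0.       ,  0.       ,  0.       ]), 'xyz': array([0.64992498, 0.06657015, 0.37337736]), 'attitude': array([[ 9.99997350e-01, -1.59888985e-04, -2.29641842e-03],
       [-7.51979686e-04, -9.65546305e-01, -2.60230221e-01],
       [-2.17569038e-03,  2.60231259e-01, -9.65543867e-01]]), 'shot': 3}
```

View images.

View pics/scene0.png

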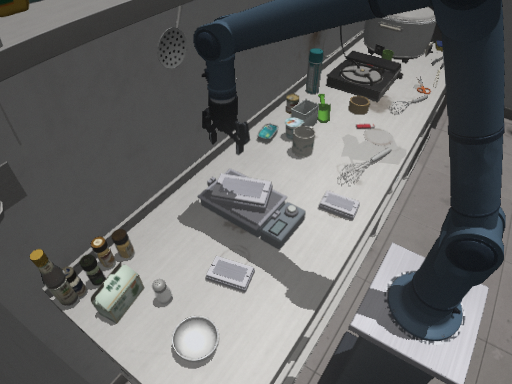

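View pics/side0.png

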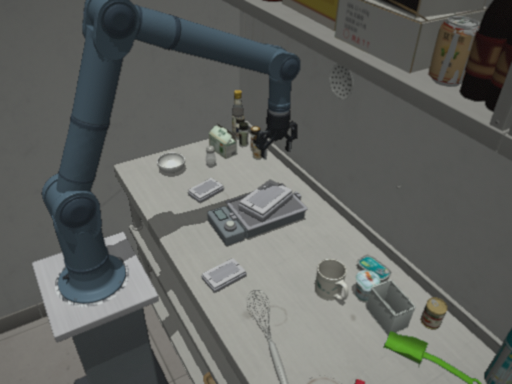

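View pics/wrist0.png

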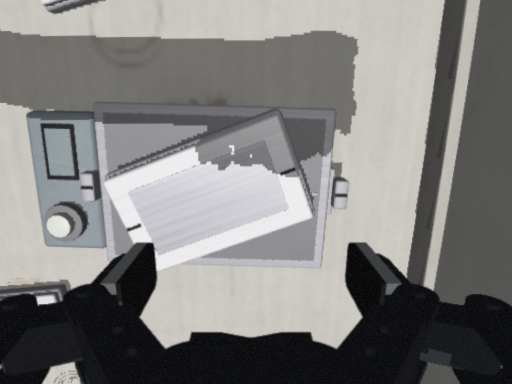

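```bash
cat > h.py <<'E'
import numpy as np, cv2
from bench import *
def cam(p):
    f=p["img"].shape[0]/2/np.tan(np.radians(p["fovy"])/2)
    return np.array([[f,0,p["cx"]],[0,f,p["cy"]],[0,0,1]])
def unproj(p,uv,z):
    uv=np.array(uv,float).reshape(-1,1,2)
    n=cv2.undistortPoints(uv,cam(p),p["D"]).reshape(-1,2)
    d=np.c_[n,np.ones(len(n))]@p["attitude"].T
    t=(z-p["xyz"][2])/d[:,2]
    return p["xyz"]+d*t[:,None]
def proj(p,X):
    R=p["attitude"]; X=np.atleast_2d(X)
    rv=cv2.Rodrigues(R.T)[0]
    return cv2.projectPoints(X.astype(float),rv,-R.T@p["xyz"],cam(p),p["D"])[0].reshape(-1,2)
def dark(p,uv,r=5):
    g=cv2.cvtColor(p["img"],cv2.COLOR_RGB2GRAY).astype(float)
    u,v=map(int,uv); w=g[v-r:v+r+1,u-r:u+r+1]; k=np.clip(np.percentile(w,40)-15-w,0,None)
    yy,xx=np.mgrid[v-r:v+r+1,u-r:u+r+1]; return np.array([(k*xx).sum(),(k*yy).sum()])/k.sum()
def save(p,name,box=None,s=4):
    im=p["img"][:,:,::-1].copy()
    if box: l,t,r,b=box; im=cv2.resize(im[t:b,l:r],None,fx=s,fy=s,interpolation=cv2.INTER_CUBIC)
    cv2.imwrite("pics/"+name,im)
E
python3 - <<'E'
from h import *
p=get_image("wrist")
save(p,"w1.png",(20,90,370,280),2.2) if 0 else cv2.imwrite("pics/w1.png",cv2.resize(p["img"][90:280,20:370,::-1],(770,418)))
for n in ["scale","pan","zero_key_top","index_far","mug","small_bowl","pepper_shaker"]:
    try: print(n,[(round(r["score"],2),r["box"]) for r in regions_of(n,p)][:3])
    except Exception as e: print(n,e)
E
```

```text
scale [(0.65, [27.9, 100.1, 347.5, 270.5])]
pan [(0.93, [102.7, 108.8, 318.3, 271.2]), (0.87, [37.7, 2.8, 97.5, 12.7]), (0.8, [0.0, 282.6, 64.6, 301.3])]
zero_key_top [(0.78, [46.1, 212.4, 73.9, 235.2]), (0.53, [29.3, 100.1, 348.9, 267.8])]
index_far [(0.81, [25.6, 100.5, 346.6, 267.9])]
mug []
small_bowl []
pepper_shaker []
```

View pics/w1.png

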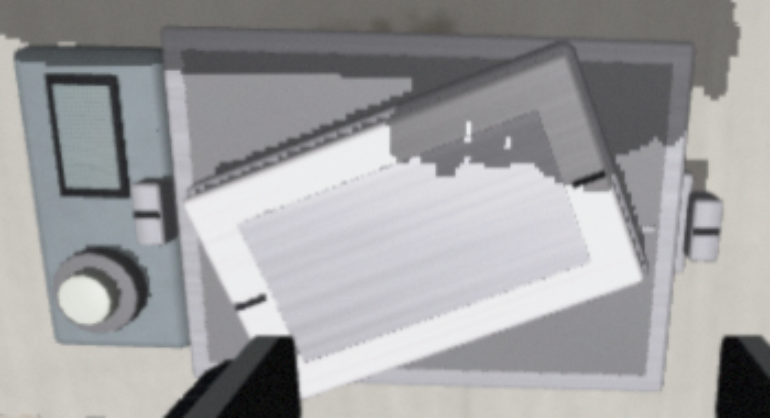

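```bash
cat >> h.py <<'E'
def scaleframe(p,un,uf):
    a,b=unproj(p,[un,uf],0.060)
    x=(b-a); L=np.hypot(x[0],x[1]); th=np.arctan2(x[1],x[0]); o=(a+b)/2
    return o[:2],th,L
def ins(o,th,X):
    c,s=np.cos(th),np.sin(th); return (np.atleast_2d(X)[:,:2]-o)@np.array([[c,-s],[s,c]])
def outs(o,th,X):
    c,s=np.cos(th),np.sin(th); return o+np.atleast_2d(X)[:,:2]@np.array([[c,s],[-s,c]])
def panpose(p,o,th,pn,pf,z=0.098):
    P=unproj(p,[pn,pf],z); S=ins(o,th,P); d=S[1]-S[0]; m=S.mean(0); a=np.arctan2(d[1],d[0])
    u=np.array([np.cos(a),np.sin(a)])
    return m,a,np.hypot(*d),m-.088*u,m+.088*u
E
python3 - <<'E'
from h import *
p=get_image("wrist")
g=[(86.8,187.3),(340.9,195),(134,227.3),(287.3,171.4)]
g=[dark(p,x) for x in g];print(np.round(g,2))
o,th,L=scaleframe(p,g[0],g[1]);print("scale",o,th,L)
m,a,l,n,f=panpose(p,o,th,g[2],g[3]);print("pan",m*1e3,a,l,"near",n*1e3,"far",f*1e3)
k=unproj(p,[(58.6,226.4)],.055);print("key",k,ins(o,th,k))
# overlay lid rect and body
im=p["img"][:,:,::-1].copy()
def draw(S,z,c):
    W=outs(o,th,S);q=proj(p,np.c_[W,np.full(len(W),z)]);cv2.polylines(im,[np.round(q*8).astype(int)],True,c,1,cv2.LINE_AA,3)
def rect(hx,hy,m,a): 
    R=np.array([[np.cos(a),-np.sin(a)],[np.sin(a),np.cos(a)]]);return m+np.array([[hx,hy],[-hx,hy],[-hx,-hy],[hx,-hy]])@R.T
draw(rect(.084,.050,m,a),.098,(0,0,255));draw(rect(.088,.054,m,a),.086,(0,255,0));draw(rect(.118,.085,np.zeros(2),0),.058,(255,0,0))
draw(rect(.036,.085,np.array([-.158,0]),0),.048,(0,255,255))
cv2.imwrite("pics/w2.png",cv2.resize(im[90:280,20:370],(770,418)))
E
```

```text
[[ 85.81 187.08]
 [339.97 194.71]
 [134.01 226.53]
 [287.24 170.31]]
scale [ 0.61188856 -0.01386127] -0.031889461486803126 0.2611653446287611
pan [0.47588793 2.00884507] 0.3908894611007173 0.15057155988427562 near [-80.88631882 -31.52011723] far [81.83809467 35.53780738]
key [[ 0.4428395  -0.05459602  0.055     ]] [[-0.16766431 -0.04610401]]
```

View pics/w2.png

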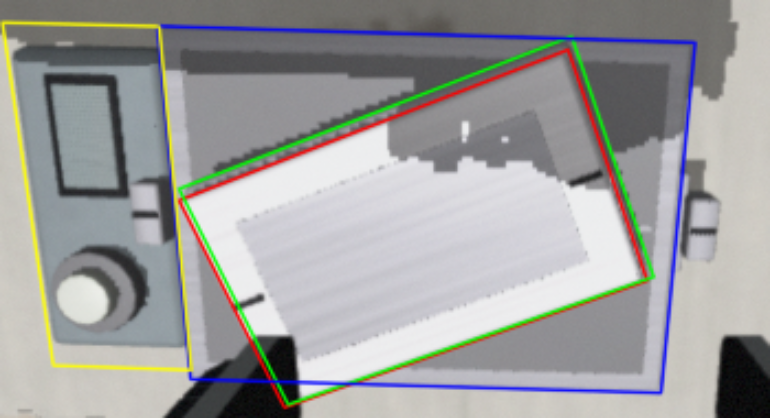

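```bash
cat >> h.py <<'E'
O=np.array([0.61189,-0.01386]);TH=-0.0319
def st():
    s=sense(); t=ins(O,TH,s["tcp_pos"])[0]*1e3; F=ins(np.zeros(2),TH,s["ft_force"])[0]
    print("t%.2f tcp scale x%.1f y%.1f z%.1f  F %.2f %.2f z%.2f"%(s["time_s"],t[0],t[1],s["tcp_pos"][2]*1e3,F[0],F[1],s["ft_force"][2]),"ang",np.round(np.arctan2(s["tool_rot"][1,0],s["tool_rot"][0,0])-TH,4),"w",round(s["gripper_width"],3))
E
python3 -m inch '[[[0,0,0,0,0.032,0],[-0.036,0,-0.05,0,0,0],[-0.036,0,-0.05,0,0,0],[0,0,-0.03,0,0,0],[0,0.05,0,0,0,0]]]' 1 20
python3 -c "
from h import *;st()"
```

```text
time_s: 1.23
tcp_pos: [0.5774, -0.1337, 0.1862]
tool_rot: [[0.999, 0.013, 0.041], [-0.041, -0.004, 0.999], [0.013, -1.0, -0.004]]
ft_force: [0.9, -0.1, -0.2]
gripper_width: 0.0
t1.23 tcp scale x-30.6 y-120.8 z186.2  F 0.86 -0.06 z-0.22 ang -0.0087 w 0.0
```

```bash
python3 -m inch '[[[-0.002,0.05,0,0,0,0],[0,0.05,0,0,0,0],[0,0.008,0,0,0,0],[0,0,0,0,0,0],[0,0,0,0,0,0]]]'
python3 -c "
from h import *;st()
p=get_image('wrist');save(p,'w3.png')"
```

```text
time_s: 1.85
tcp_pos: [0.5744, -0.128, 0.076]
tool_rot: [[0.999, 0.005, 0.032], [-0.032, -0.001, 0.999], [0.005, -1.0, -0.001]]
ft_force: [0.4, -0.4, -0.1]
gripper_width: 0.0002
t1.85 tcp scale x-33.9 y-115.3 z76.0  F 0.43 -0.43 z-0.14 ang -0.0003 w 0.0
```

View pics/w3.png

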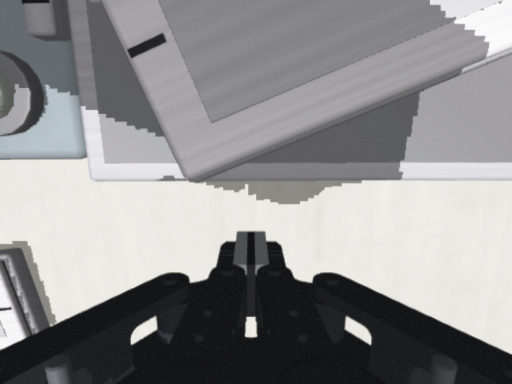

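```bash
python3 -m inch '[[[0,0.006,0.012,0,0,0],[0,0,0.008,0,0,0],[0,0,0,0,0,0],[0,0,0,0,0,0]]]'
python3 -c "
from h import *;st()"
python3 -m inch '[[[0,0,0.006,0,0,0],[0,0,0,0,0,0]]]'
python3 -c "
from h import *;st()"
python3 -m inch '[[[0,0,0.006,0,0,0],[0,0,0,0,0,0]]]'
python3 -c "
from h import *;st()"
```

```text
time_s: 2.4
tcp_pos: [0.5725, -0.1075, 0.0673]
tool_rot: [[1.0, 0.0, 0.032], [-0.032, -0.0, 1.0], [0.0, -1.0, -0.0]]
ft_force: [0.4, -0.4, 0.2]
gripper_width: 0.0
t2.40 tcp scale x-36.3 y-94.8 z67.3  F 0.43 -0.40 z0.24 ang 0.0003 w 0.0
time_s: 2.65
tcp_pos: [0.5728, -0.1008, 0.0672]
tool_rot: [[1.0, -0.0, 0.031], [-0.031, 0.001, 1.0], [-0.0, -1.0, 0.001]]
ft_force: [-0.6, -0.4, -1.2]
gripper_width: -0.0001
t2.65 tcp scale x-36.3 y-88.2 z67.2  F -0.60 -0.45 z-1.20 ang 0.0007 w -0.0
time_s: 2.9
tcp_pos: [0.5729, -0.095, 0.0672]
tool_rot: [[1.0, -0.0, 0.031], [-0.031, 0.0, 1.0], [-0.0, -1.0, 0.0]]
ft_force: [-0.6, -1.1, 0.3]
gripper_width: -0.0
t2.90 tcp scale x-36.4 y-82.3 z67.2  F -0.58 -1.10 z0.31 ang 0.0008 w -0.0
```

```bash
python3 -m inch '[[[0,0,0.004,0,0,0],[0,0,0.004,0,0,0],[0,0,0,0,0,0]]]'
python3 -c "
from h import *;st()"
python3 -m inch '[[[0,0,0.004,0,0,0],[0,0,0.004,0,0,0],[0,0,0,0,0,0]]]'
python3 -c "
from h import *;st()
p=get_image('wrist');save(p,'w4.png')"
```

```text
time_s: 3.28
tcp_pos: [0.5731, -0.0876, 0.0673]
tool_rot: [[0.999, -0.0, 0.032], [-0.032, -0.0, 0.999], [-0.0, -1.0, -0.0]]
ft_force: [-0.1, -2.9, -1.1]
gripper_width: 0.0
t3.27 tcp scale x-36.4 y-74.9 z67.3  F -0.02 -2.86 z-1.08 ang 0.0003 w 0.0
time_s: 3.65
tcp_pos: [0.5732, -0.0796, 0.0672]
tool_rot: [[1.0, -0.001, 0.032], [-0.032, -0.0, 1.0], [-0.001, -1.0, -0.0]]
ft_force: [-1.5, -5.4, 1.6]
gripper_width: -0.0001
t3.65 tcp scale x-36.6 y-67.0 z67.2  F -1.33 -5.44 z1.56 ang 0.0003 w -0.0
```

View pics/w4.png

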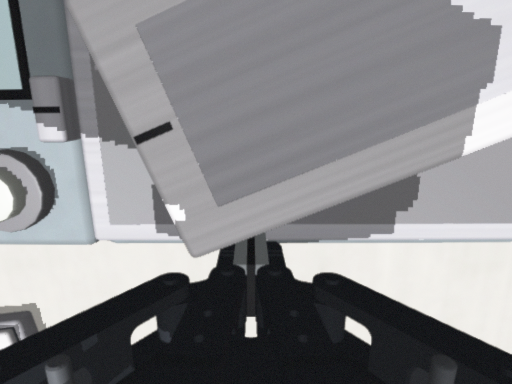

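```bash
python3 -m inch '[[[0,0,0.004,0,0,0],[0,0,0.004,0,0,0],[0,0,0,0,0,0]]]'
python3 -c "
from h import *;st()"
python3 -m inch '[[[0,0,0.004,0,0,0],[0,0,0.004,0,0,0],[0,0,0,0,0,0]]]'
python3 -c "
from h import *;st()
p=get_image('wrist');save(p,'w5.png')"
```

```text
time_s: 4.08
tcp_pos: [0.5729, -0.0727, 0.0672]
tool_rot: [[0.999, -0.002, 0.032], [-0.032, -0.001, 0.999], [-0.001, -1.0, -0.001]]
ft_force: [-1.1, -5.8, 1.7]
gripper_width: -0.0003
t4.08 tcp scale x-37.1 y-60.0 z67.2  F -0.91 -5.83 z1.70 ang -0.0004 w -0.0
time_s: 4.45
tcp_pos: [0.5726, -0.0656, 0.0672]
tool_rot: [[0.999, -0.003, 0.033], [-0.033, -0.002, 0.999], [-0.003, -1.0, -0.002]]
ft_force: [-1.8, -7.1, 3.0]
gripper_width: 0.0002
t4.45 tcp scale x-37.6 y-53.0 z67.2  F -1.62 -7.15 z3.00 ang -0.0009 w 0.0
```

View pics/w5.png

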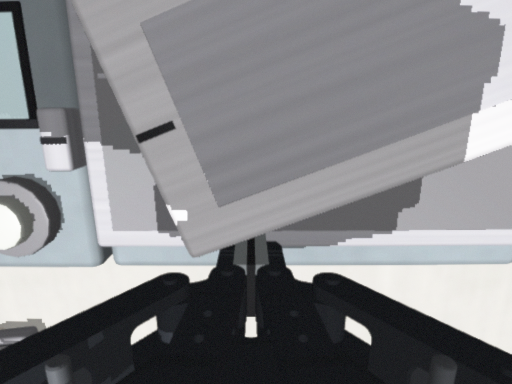

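```bash
python3 -m inch '[[[0,0,0.004,0,0,0],[0,0,0.003,0,0,0],[0,0,0,0,0,0]]]'
python3 -c "
from h import *;st()"
python3 -m inch '[[[0,0,0.004,0,0,0],[0,0,0.003,0,0,0],[0,0,0,0,0,0]]]'
python3 -c "
from h import *;st()
p=get_image('wrist');save(p,'w6.png')"
```

```text
time_s: 4.88
tcp_pos: [0.5726, -0.0588, 0.0671]
tool_rot: [[0.999, -0.003, 0.033], [-0.033, -0.002, 0.999], [-0.003, -1.0, -0.002]]
ft_force: [-1.4, -6.6, 2.1]
gripper_width: 0.0005
t4.88 tcp scale x-37.9 y-46.2 z67.1  F -1.21 -6.62 z2.09 ang -0.0012 w 0.001
time_s: 5.25
tcp_pos: [0.5725, -0.0519, 0.067]
tool_rot: [[0.999, -0.004, 0.033], [-0.033, -0.003, 0.999], [-0.004, -1.0, -0.003]]
ft_force: [-2.5, -8.6, 2.8]
gripper_width: -0.0002
t5.25 tcp scale x-38.1 y-39.3 z67.0  F -2.27 -8.66 z2.83 ang -0.0012 w -0.0
```

View pics/w6.png

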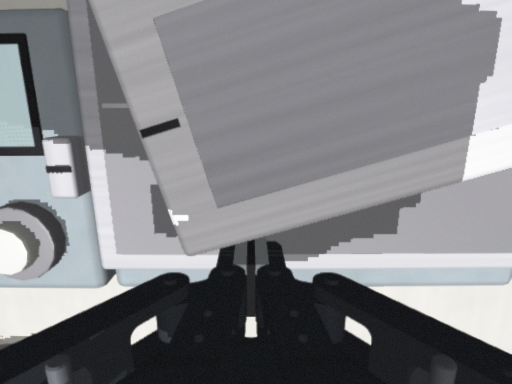

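```bash
python3 - <<'E'
from h import *
p=get_image('wrist')
print(ins(O,TH,unproj(p,[(59,169.5)],.06))*1e3,'plat line',ins(O,TH,unproj(p,[(113,105)],.058))*1e3,
'stroke ends',ins(O,TH,unproj(p,[(142,134),(180,121.5)],.098))*1e3)
S=ins(O,TH,unproj(p,[(190,254),(466,180)],.086))*1e3; print(S,np.arctan2(*(S[1]-S[0])[::-1]))
E
```

```text
[[-130.65107268   -0.57058177]] plat line [[-101.57790985   29.38737215]] stroke ends [[-75.49401717  19.01406632]
 [-61.90123623  23.21923245]]
[[-63.61021332 -32.59051476]
 [ 49.43467744  -0.25568953]] 0.2785963878307119
```

```bash
python3 -m inch '[[[0,0,0.003,0,0,0],[0,0,0.003,0,0,0],[0,0,0,0,0,0]]]'
python3 -c "
from h import *;st()"
python3 -m inch '[[[0,0,-0.010,0,0,0],[0,0,-0.012,0,0,0],[0,0,-0.014,0,0,0],[0,0,-0.02,0,0,0],[0,0,-0.02,0,0,0]]]'
python3 -c "
from h import *;st()"
python3 -m inch '[[[0,-0.05,-0.01,0,0,0],[0,-0.05,0.03,0,0,0],[0.03,-0.05,0.05,0,0,0],[0.03,-0.01,0.05,0,0,0],[0,0,0,0,0,0]]]'
python3 -c "
from h import *;st()
p=get_image('wrist');save(p,'w7.png')"
```

```text
time_s: 5.72
tcp_pos: [0.5725, -0.046, 0.067]
tool_rot: [[0.999, -0.004, 0.033], [-0.033, -0.003, 0.999], [-0.004, -1.0, -0.003]]
ft_force: [-3.3, -7.3, 3.7]
gripper_width: 0.0
t5.72 tcp scale x-38.4 y-33.4 z67.0  F -3.02 -7.38 z3.67 ang -0.0013 w 0.0
time_s: 6.35
tcp_pos: [0.5726, -0.1206, 0.0674]
tool_rot: [[0.999, 0.001, 0.032], [-0.032, 0.0, 0.999], [0.001, -1.0, 0.0]]
ft_force: [0.5, 0.0, -0.4]
gripper_width: -0.0002
t6.35 tcp scale x-35.9 y-107.9 z67.4  F 0.54 0.06 z-0.38 ang 0.0001 w -0.0
time_s: 6.98
tcp_pos: [0.6333, -0.0033, 0.22]
tool_rot: [[1.0, 0.005, 0.022], [-0.022, 0.005, 1.0], [0.005, -1.0, 0.005]]
ft_force: [-0.1, 0.4, -0.0]
gripper_width: 0.0002
t6.97 tcp scale x21.1 y11.3 z220.0  F -0.12 0.37 z-0.04 ang 0.0097 w 0.0
```

View pics/w7.png

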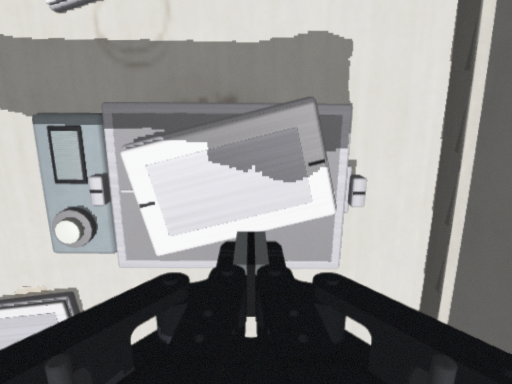

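```bash
cat >> h.py <<'E'
def meas(p,g,name):
    d=[dark(p,x) for x in g]; print(np.round(d,1).tolist())
    o,th,L=scaleframe(p,d[0],d[1]);print("scale",np.round(o,4),round(th,4),round(L,4))
    m,a,l,n,f=panpose(p,o,th,d[2],d[3]);print("pan mm",np.round(m*1e3,1),"ang",round(a,4),"len",round(l,4),"near y",round(n[1]*1e3,1),"far y",round(f[1]*1e3,1))
    im=p["img"][:,:,::-1].copy()
    im=cv2.resize(im,None,fx=3,fy=3,interpolation=cv2.INTER_CUBIC)
    def draw(S,z,c):
        W=outs(o,th,S);q=(proj(p,np.c_[W,np.full(len(W),z)])+.5)*3-.5;cv2.polylines(im,[np.round(q*8).astype(int)],True,c,1,cv2.LINE_AA,3)
    def rect(hx,hy,m,a):
        R=np.array([[np.cos(a),-np.sin(a)],[np.sin(a),np.cos(a)]]);return m+np.array([[hx,hy],[-hx,hy],[-hx,-hy],[hx,-hy]])@R.T
    draw(rect(.084,.050,m,a),.098,(0,0,255));draw(rect(.088,.054,m,a),.086,(0,255,0));draw(rect(.118,.085,np.zeros(2),0),.058,(255,0,0)); draw(rect(.13,0,np.zeros(2),0),.06,(255,0,255))
    x0=int(d[0][0]-15)*3; im=im[85*3:85*3+590,x0:x0+800]
    cv2.imwrite("pics/"+name,im)
    return o,th,m,a
E
python3 - <<'E'
from h import *
p=get_image('wrist')
meas(p,[(97,190),(359,192),(147,204),(315,162)],"w8.png")
E
```

```text
[[96.9, 187.0], [358.2, 188.8], [146.5, 200.6], [315.5, 158.0]]
scale [ 0.6093 -0.0142] -0.0347 0.257
pan mm [ 4.5 16.5] ang 0.2578 len 0.1492 near y -5.9 far y 38.9
```

View pics/w8.png

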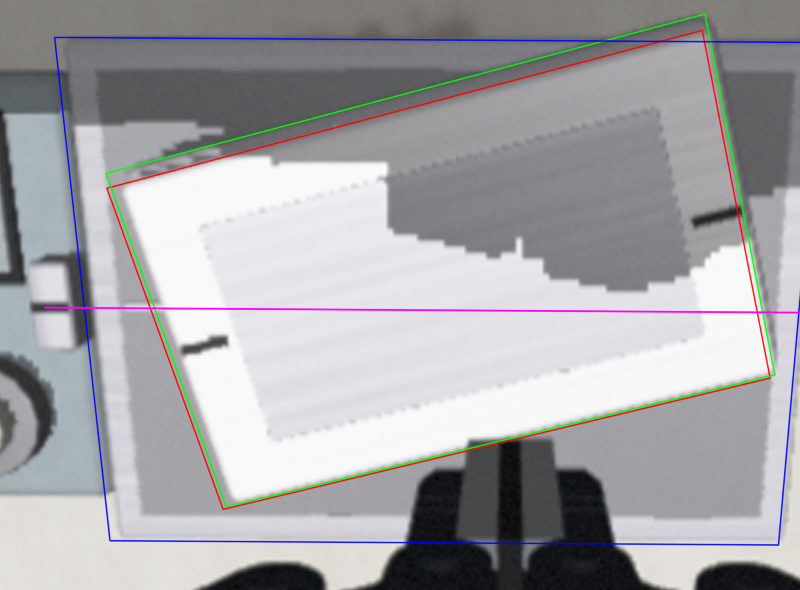

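```bash
cat >> h.py <<'E'
def dark(p,uv,rx=3,ry=5):
    g=cv2.cvtColor(p["img"],cv2.COLOR_RGB2GRAY).astype(float)
    for it in range(4):
        u,v=int(round(uv[0])),int(round(uv[1])); w=g[v-ry:v+ry+1,u-rx:u+rx+1]
        t=w.min()+.6*(np.median(w)-w.min()); k=np.clip(t-w,0,None)
        yy,xx=np.mgrid[v-ry:v+ry+1,u-rx:u+rx+1]; uv=np.array([(k*xx).sum(),(k*yy).sum()])/k.sum()
    return uv
E
python3 - <<'E'
from h import *
p=get_image('wrist');st()
meas(p,[(98,187.3),(359,189),(148.5,200),(318,156.5)],"w9.png")
E
```

```text
t7.12 tcp scale x17.6 y2.0 z217.3  F 0.03 -0.46 z-0.41 ang -0.0013 w 0.0
[[97.9, 184.2], [355.7, 184.6], [147.9, 197.2], [318.0, 153.5]]
scale [ 0.6071 -0.0138] -0.0331 0.2521
pan mm [ 7.1 16.4] ang 0.2569 len 0.1494 near y -6.0 far y 38.7
```

View pics/w9.png

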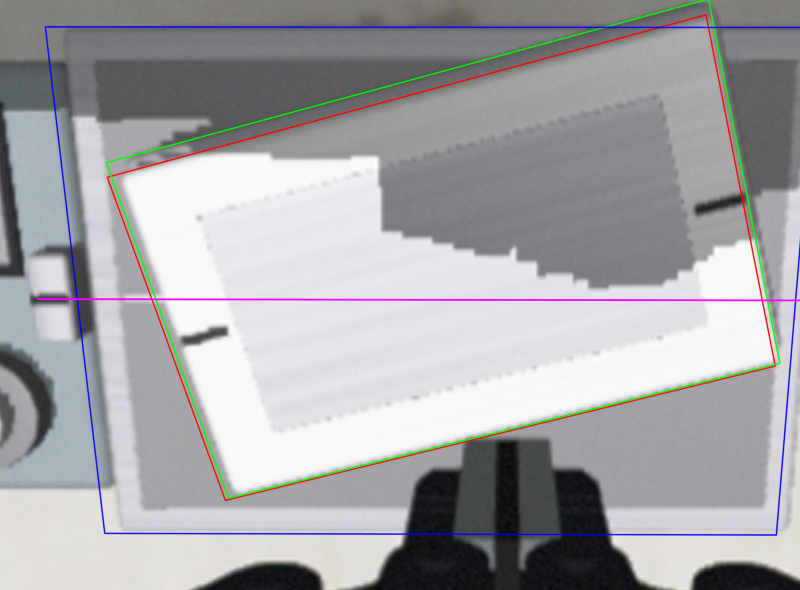

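```bash
python3 -m inch '[[[0.03,0,0.05,0,0,0],[0,0,0.06,0,0,0],[0,0.05,0.013,0,0,0],[0,0.05,0,0,0,0],[0,0.03,0,0,0,0]]]'
python3 -c "
from h import *;st()"
python3 -m inch '[[[0,0,0,0,0,0],[0,0,0,0,0,0],[0,0,0,0,0,0]]]'
python3 -c "
from h import *;st()
p=get_image('side');save(p,'s1.png',(190,100,350,250),5)"
```

```text
time_s: 7.75
tcp_pos: [0.6612, 0.1078, 0.0838]
tool_rot: [[0.999, -0.006, 0.035], [-0.035, -0.003, 0.999], [-0.006, -1.0, -0.003]]
ft_force: [-0.3, -0.6, -0.4]
gripper_width: 0.0001
t7.75 tcp scale x45.4 y123.2 z83.8  F -0.29 -0.59 z-0.39 ang -0.0028 w 0.0
time_s: 8.12
tcp_pos: [0.6659, 0.1108, 0.0905]
tool_rot: [[0.999, 0.004, 0.033], [-0.033, 0.001, 0.999], [0.004, -1.0, 0.001]]
ft_force: [-0.4, 0.1, -0.4]
gripper_width: -0.0
t8.12 tcp scale x50.0 y126.4 z90.5  F -0.37 0.09 z-0.35 ang -0.0011 w -0.0
```

View pics/s1.png

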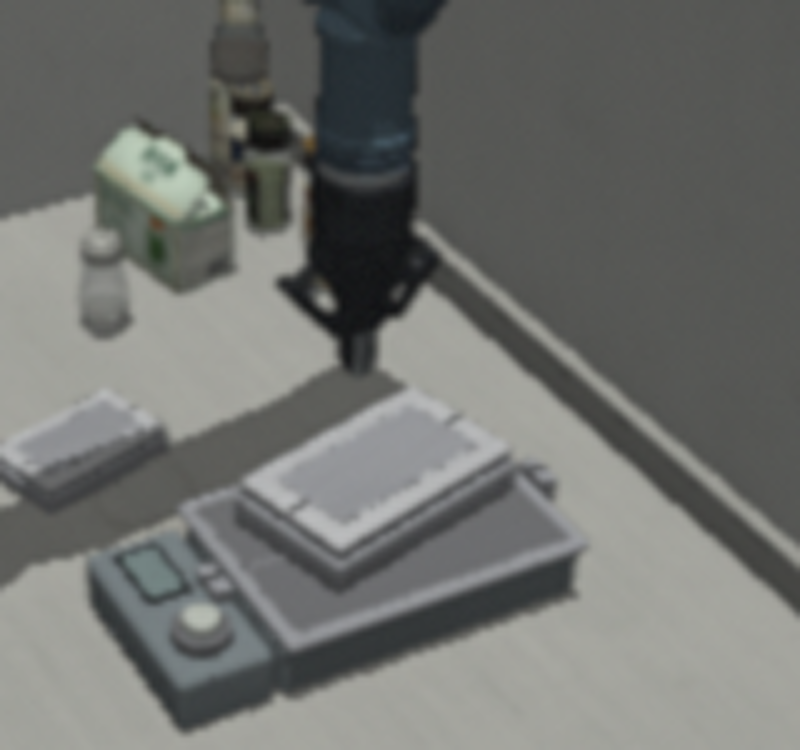

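```bash
python3 -m inch '[[[0,0.021,-0.018,0,0,0],[0,0,-0.012,0,0,0],[0,0,0,0,0,0],[0,0,0,0,0,0]]]'
python3 -c "
from h import *;st()"
python3 -m inch '[[[0,0,-0.004,0,0,0],[0,0,-0.004,0,0,0],[0,0,-0.004,0,0,0],[0,0,-0.004,0,0,0],[0,0,-0.004,0,0,0]]]'
python3 -c "
from h import *;st()"
python3 -m inch '[[[0,0,-0.004,0,0,0],[0,0,-0.004,0,0,0],[0,0,0,0,0,0]]]'
python3 -c "
from h import *;st()"
```

```text
time_s: 8.68
tcp_pos: [0.6639, 0.0819, 0.0682]
tool_rot: [[0.999, 0.002, 0.032], [-0.032, 0.001, 0.999], [0.002, -1.0, 0.001]]
ft_force: [-0.1, 0.2, 0.2]
gripper_width: 0.0
t8.68 tcp scale x48.9 y97.4 z68.2  F -0.14 0.20 z0.22 ang 0.0 w 0.0
time_s: 9.3
tcp_pos: [0.663, 0.063, 0.0676]
tool_rot: [[1.0, 0.002, 0.031], [-0.031, 0.002, 1.0], [0.001, -1.0, 0.002]]
ft_force: [0.3, 4.9, 3.0]
gripper_width: 0.0
t9.30 tcp scale x48.6 y78.5 z67.6  F 0.16 4.90 z2.96 ang 0.001 w 0.0
time_s: 9.68
tcp_pos: [0.6628, 0.0551, 0.0676]
tool_rot: [[1.0, 0.002, 0.031], [-0.031, 0.003, 1.0], [0.001, -1.0, 0.003]]
ft_force: [0.5, 5.2, 3.4]
gripper_width: 0.0001
t9.68 tcp scale x48.6 y70.6 z67.6  F 0.32 5.20 z3.36 ang 0.0006 w 0.0
```

```bash
python3 -m inch '[[[0,0,-0.004,0,0,0],[0,0,-0.004,0,0,0],[0,0,-0.004,0,0,0],[0,0,0,0,0,0]]]'
python3 -c "
from h import *;st()"
python3 -m inch '[[[0,0,-0.004,0,0,0],[0,0,-0.004,0,0,0],[0,0,-0.004,0,0,0],[0,0,0,0,0,0]]]'
python3 -c "
from h import *;st()
p=get_image('wrist');save(p,'w10.png')
p=get_image('side');save(p,'s2.png',(190,130,350,250),5)"
```

```text
time_s: 10.18
tcp_pos: [0.6639, 0.0433, 0.0678]
tool_rot: [[1.0, 0.005, 0.031], [-0.031, 0.003, 1.0], [0.005, -1.0, 0.003]]
ft_force: [3.1, 6.4, 1.7]
gripper_width: 0.0002
t10.18 tcp scale x50.2 y58.7 z67.8  F 2.86 6.47 z1.69 ang 0.0009 w 0.0
time_s: 10.68
tcp_pos: [0.6637, 0.0307, 0.0678]
tool_rot: [[0.999, 0.005, 0.031], [-0.031, 0.002, 1.0], [0.005, -1.0, 0.002]]
ft_force: [3.2, 5.1, 1.0]
gripper_width: 0.0003
t10.68 tcp scale x50.4 y46.2 z67.8  F 3.08 5.20 z1.01 ang 0.0006 w 0.0
```

View pics/w10.png

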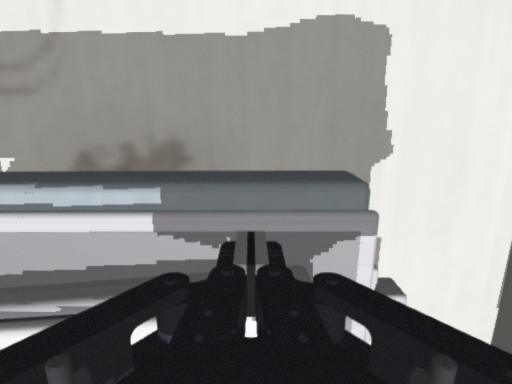

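View pics/s2.png

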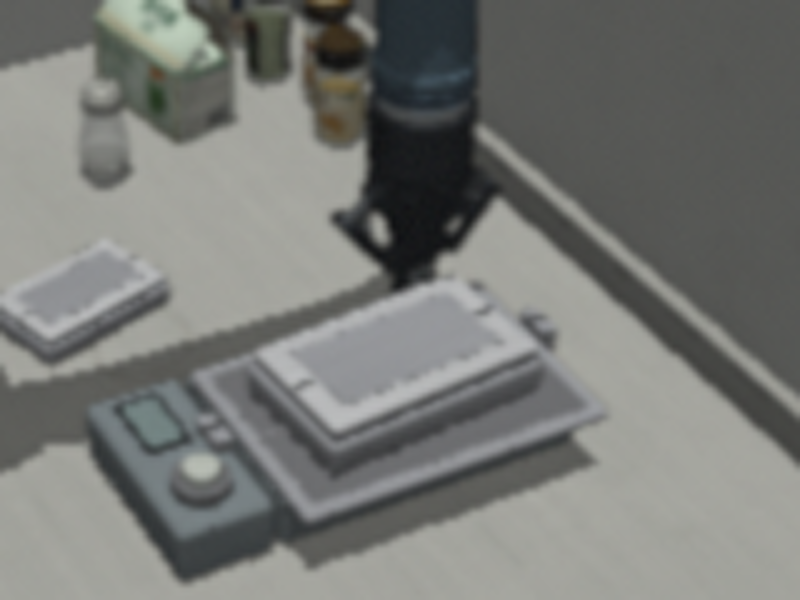

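```bash
python3 - <<'E'
from h import *
p=get_image('wrist')
print(ins(O,TH,unproj(p,[(200,212),(300,211)],.058))*1e3, ins(O,TH,unproj(p,[(350,172)],.045))*1e3)
E
```

```text
[[25.19628739 63.13609707]
 [75.92982581 63.59018213]] [[104.03644458  81.21222519]]
```

```bash
python3 -m inch '[[[0,0,-0.003,0,0,0],[0,0,-0.002,0,0,0],[0,0,0,0,0,0]]]'
python3 -c "
from h import *;st()"
python3 -m inch '[[[0,0,0.010,0,0,0],[0,0,0.012,0,0,0],[0,0,0.014,0,0,0],[0,0,0.02,0,0,0],[0,0,0.02,0,0,0]]]'
python3 -m inch '[[[0,-0.05,0,0,0,0],[0,-0.05,-0.03,0,0,0],[-0.015,-0.05,-0.05,0,0,0],[-0.015,0,-0.05,0,0,0],[0,0,0,0,0,0]]]'
python3 -m inch '[[[0,0,0,0,0,0],[0,0,0,0,0,0]]]'
python3 -c "
from h import *;st()
p=get_image('wrist');cv2.imwrite('pics/w11.png',cv2.resize(p['img'][90:280,80:400,::-1],None,fx=2.5,fy=2.5,interpolation=cv2.INTER_CUBIC))"
```

```text
time_s: 11.2
tcp_pos: [0.6636, 0.0261, 0.0678]
tool_rot: [[1.0, 0.006, 0.031], [-0.031, 0.002, 1.0], [0.005, -1.0, 0.002]]
ft_force: [3.2, 5.7, 1.7]
gripper_width: 0.0002
t11.20 tcp scale x50.4 y41.6 z67.8  F 3.00 5.81 z1.69 ang 0.001 w 0.0
time_s: 11.82
tcp_pos: [0.6632, 0.1018, 0.0666]
tool_rot: [[1.0, -0.001, 0.032], [-0.032, -0.0, 1.0], [-0.001, -1.0, -0.0]]
ft_force: [0.8, 0.6, -0.8]
gripper_width: -0.0002
time_s: 12.45
tcp_pos: [0.6309, -0.029, 0.2114]
tool_rot: [[0.999, 0.001, 0.041], [-0.041, -0.004, 0.999], [0.001, -1.0, -0.004]]
ft_force: [0.1, 0.4, 0.2]
gripper_width: -0.0003
time_s: 12.7
tcp_pos: [0.6318, -0.019, 0.2096]
tool_rot: [[1.0, -0.001, 0.028], [-0.028, 0.001, 1.0], [-0.001, -1.0, 0.001]]
ft_force: [0.4, -0.1, -0.4]
gripper_width: 0.0001
t12.70 tcp scale x20.0 y-4.5 z209.6  F 0.36 -0.05 z-0.37 ang 0.0037 w 0.0
```

View pics/w11.png

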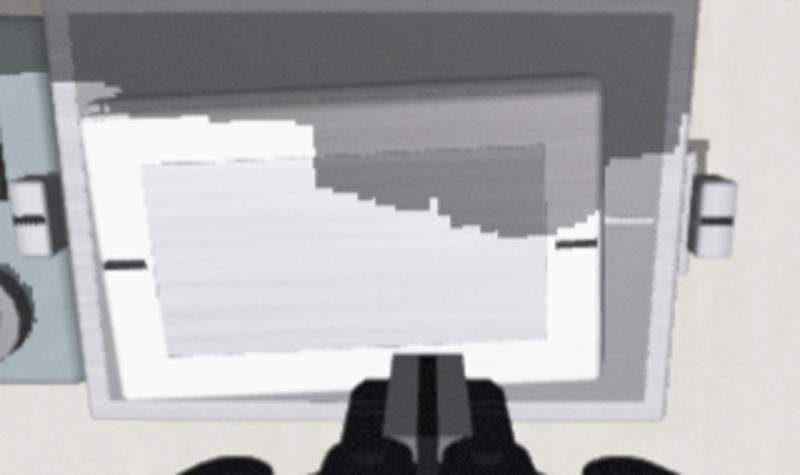

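```bash
cat >> h.py <<'E'
_d=dark
def dark(p,uv): return np.array([uv[0],_d(p,uv)[1]])
def pic(name):
    p=get_image('wrist');cv2.imwrite('pics/'+name,cv2.resize(p['img'][90:280,80:400,::-1],None,fx=2.5,fy=2.5,interpolation=cv2.INTER_CUBIC)); return p
def c(*q): return [(x/2.5+79.8,y/2.5+89.8) for x,y in q]
E
python3 - <<'E'
from h import *
p=get_image('wrist');st()
meas(p,c((30,220),(716,221),(125,265),(577,244)),"w12.png")
E
```

```text
t12.80 tcp scale x20.1 y-5.0 z209.6  F 0.33 0.47 z-0.46 ang 0.0033 w -0.0
[[91.8, 177.1], [366.2, 177.9], [129.8, 195.3], [310.6, 186.9]]
scale [ 0.6117 -0.0137] -0.0323 0.2597
pan mm [-5.  -3.6] ang 0.0509 len 0.1507 near y -8.1 far y 0.9
```

View pics/w12.png

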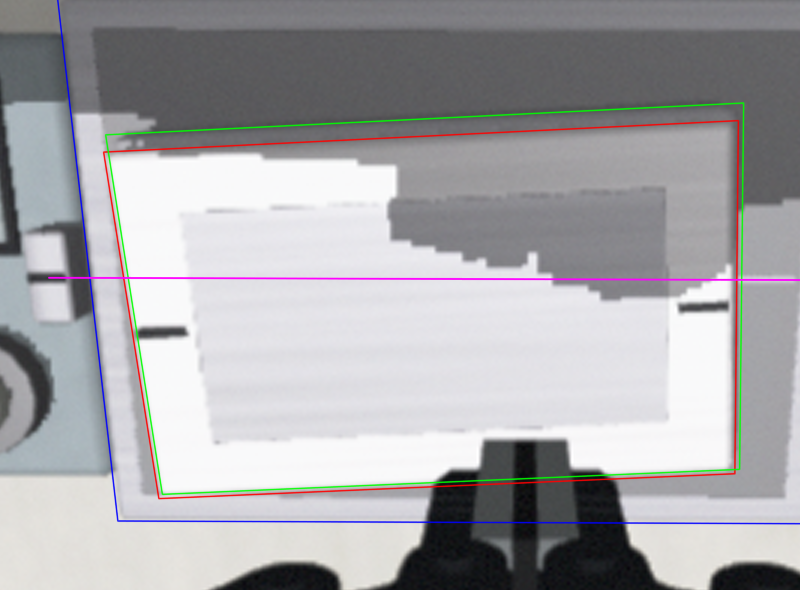

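```bash
python3 -m inch '[[[-0.027,0,-0.05,0,0,0],[-0.025,0,-0.053,0,0,0],[-0.025,0.04,0,0,0,0],[0,0.05,0,0,0,0],[0,0.042,0,0,0,0]]]'
python3 -m inch '[[[0,0,0.005,0,0,0],[0,0,0.01,0,0,0],[0,0,0,0,0,0],[0,0,0,0,0,0]]]'
python3 -c "
from h import *;st()"
```

```text
time_s: 13.42
tcp_pos: [0.5512, -0.1215, 0.0767]
tool_rot: [[1.0, -0.0, 0.031], [-0.031, 0.0, 1.0], [-0.0, -1.0, 0.0]]
ft_force: [0.7, 0.7, 0.2]
gripper_width: -0.0001
time_s: 13.92
tcp_pos: [0.5536, -0.1073, 0.0801]
tool_rot: [[1.0, 0.004, 0.031], [-0.031, -0.0, 1.0], [0.004, -1.0, -0.0]]
ft_force: [-0.1, -0.6, -0.0]
gripper_width: -0.0003
t13.93 tcp scale x-55.3 y-95.3 z80.1  F -0.03 -0.64 z-0.02 ang 0.0007 w -0.0
```

Down 12 mm, approach to about -75, then push slowly.

```bash
python3 -m inch '[[[-0.001,0.012,0.01,0,0,0],[0,0,0.008,0,0,0],[0,0,0.004,0,0,0],[0,0,0.004,0,0,0],[0,0,0.004,0,0,0]]]'
python3 -c "
from h import *;st()"
python3 -m inch '[[[0,0,0.004,0,0,0],[0,0,0.004,0,0,0],[0,0,0.004,0,0,0],[0,0,0,0,0,0]]]'
python3 -c "
from h import *;st()"
python3 -m inch '[[[0,0,0.003,0,0,0],[0,0,0.003,0,0,0],[0,0,0,0,0,0]]]'
python3 -c "
from h import *;st()
p=get_image('wrist');save(p,'w13.png')"
```

```text
time_s: 14.55
tcp_pos: [0.5516, -0.0782, 0.066]
tool_rot: [[0.999, -0.0, 0.033], [-0.033, -0.001, 0.999], [-0.0, -1.0, -0.001]]
ft_force: [0.9, -2.6, -1.1]
gripper_width: 0.0001
t14.55 tcp scale x-58.2 y-66.2 z66.0  F 1.02 -2.54 z-1.12 ang -0.0007 w 0.0
time_s: 15.05
tcp_pos: [0.5514, -0.0656, 0.066]
tool_rot: [[0.999, -0.002, 0.032], [-0.032, -0.0, 0.999], [-0.002, -1.0, -0.0]]
ft_force: [-2.2, -4.0, -0.2]
gripper_width: 0.0002
t15.05 tcp scale x-58.8 y-53.6 z66.0  F -2.06 -4.10 z-0.16 ang 0.0001 w 0.0
time_s: 15.42
tcp_pos: [0.5515, -0.0603, 0.066]
tool_rot: [[0.999, -0.002, 0.032], [-0.032, -0.001, 0.999], [-0.002, -1.0, -0.001]]
ft_force: [-4.2, -5.1, 0.9]
gripper_width: -0.0001
t15.43 tcp scale x-58.9 y-48.4 z66.0  F -4.05 -5.27 z0.87 ang -0.0004 w -0.0
```

View pics/w13.png

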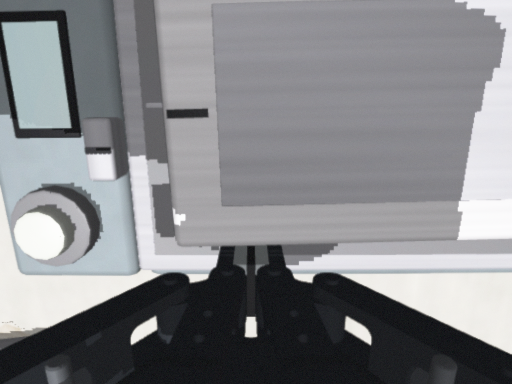

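```bash
python3 - <<'E'
from h import *
p=get_image('wrist')
i=ins(O,TH,unproj(p,[(98,150)],.06))[0]*1e3;l=ins(O,TH,unproj(p,[(154,105)],.059))[0]*1e3;s=ins(O,TH,unproj(p,[(168,114),(208,112.5)],.098))*1e3
S=ins(O,TH,unproj(p,[(180,244.5),(456,238)],.086))*1e3
print(i,l,s,S,np.arctan2(*(S[1]-S[0])[::-1]), np.arctan2(*(s[1]-s[0])[::-1]))
E
```

```text
[-130.54549662   -0.18426794] [-102.63008284   20.15993103] [[-86.52932398  16.65482747]
 [-72.85426844  17.09975641]] [[-88.1949445  -36.80504946]
 [ 28.18229106 -34.11268751]] 0.02313065566537812 0.03252433109562633
```

```bash
python3 -m inch '[[[0,0,0.002,0,0,0],[0,0,0.0015,0,0,0],[0,0,0,0,0,0]]]'
python3 - <<'E'
from h import *
st();p=get_image('wrist');save(p,'w14.png')
E
```

```text
time_s: 15.9
tcp_pos: [0.5514, -0.0573, 0.066]
tool_rot: [[0.999, -0.002, 0.033], [-0.033, -0.001, 0.999], [-0.002, -1.0, -0.001]]
ft_force: [-3.3, -5.5, 0.7]
gripper_width: 0.0001
t15.90 tcp scale x-59.0 y-45.3 z66.0  F -3.08 -5.61 z0.72 ang -0.0008 w 0.0
```

View pics/w14.png

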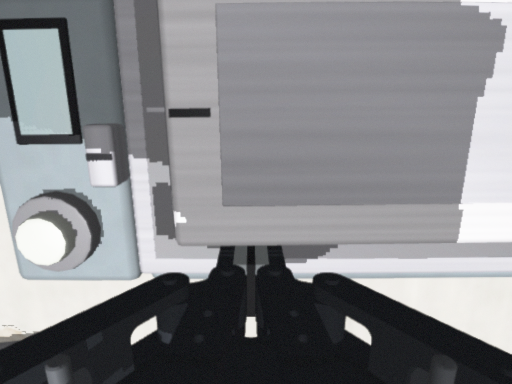

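```bash
python3 - <<'E'
from h import *
p=get_image('wrist')
i=ins(O,TH,unproj(p,[(98,157)],.06))[0]*1e3;l=ins(O,TH,unproj(p,[(154,109.5)],.059))[0]*1e3;s=ins(O,TH,unproj(p,[(170,113.5),(210,112.5)],.098))*1e3
S=ins(O,TH,unproj(p,[(180,244),(456,241)],.086))*1e3
print(i,l,s,S,np.arctan2(*(S[1]-S[0])[::-1]), np.arctan2(*(s[1]-s[0])[::-1]))
E
```

```text
[-131.08604967   -0.33931837] [-102.8965772    21.32127929] [[-85.93576547  19.97852351]
 [-72.27521986  20.25402126]] [[-88.30850792 -33.42180054]
 [ 28.27589113 -32.35115283]] 0.009183197976680362 0.020164671568618297
```

Near end about −1.4 mm relative to the line, angle ≈0.01. Release and look.

```bash
python3 -m inch '[[[0,0,-0.008,0,0,0],[0,0,-0.010,0,0,0],[0,0,-0.010,0,0,0],[0,0,-0.014,0,0,0],[0,0,-0.02,0,0,0]]]'
python3 -m inch '[[[0,-0.05,-0.01,0,0,0],[0.01,-0.05,0.03,0,0,0],[0.03,-0.05,0.05,0,0,0],[0.03,0,0.04,0,0,0],[0,0,0,0,0,0]]]'
python3 -m inch '[[[0,0,0,0,0,0],[0,0,0,0,0,0],[0,0,0,0,0,0]]]'
python3 -c "
from h import *;st();pic('w15.png')"
```

```text
time_s: 16.62
tcp_pos: [0.5514, -0.1178, 0.0665]
tool_rot: [[1.0, 0.001, 0.031], [-0.031, 0.001, 1.0], [0.001, -1.0, 0.001]]
ft_force: [0.5, 0.1, 0.0]
gripper_width: 0.0
time_s: 17.25
tcp_pos: [0.6211, -0.0129, 0.2081]
tool_rot: [[1.0, 0.004, 0.023], [-0.023, 0.004, 1.0], [0.004, -1.0, 0.004]]
ft_force: [-1.6, 0.4, -1.2]
gripper_width: -0.0001
time_s: 17.62
tcp_pos: [0.6176, -0.0211, 0.2065]
tool_rot: [[0.999, -0.001, 0.034], [-0.034, -0.0, 0.999], [-0.001, -1.0, -0.001]]
ft_force: [0.0, 0.2, 0.1]
gripper_width: -0.0001
t17.62 tcp scale x5.9 y-7.1 z206.5  F 0.01 0.21 z0.12 ang -0.0026 w -0.0
```

View pics/w15.png

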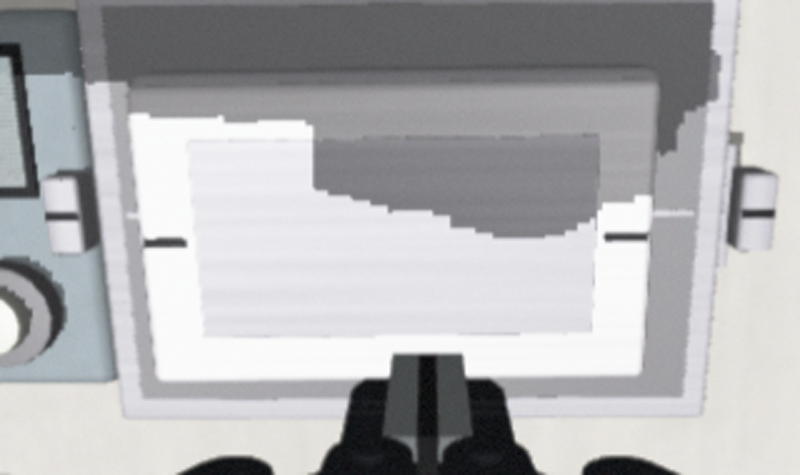

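```bash
python3 - <<'E'
from h import *
p=get_image('wrist');st()
g=c((62,216),(757,213),(165,242),(626,237))
meas(p,g,"w16.png")
P=unproj(p,c((132,215),(672,213)),.059);print("mat line",ins(O,TH,P)*1e3)
E
```

```text
t17.73 tcp scale x6.2 y-6.4 z206.7  F 0.39 0.06 z0.15 ang -0.0017 w 0.0
[[104.6, 176.4], [382.6, 175.4], [145.8, 187.1], [330.2, 184.9]]
scale [ 0.6117 -0.0137] -0.0313 0.2601
pan mm [-3.7 -0.7] ang 0.0089 len 0.1509 near y -1.4 far y 0.1
mat line [[-104.19084225    0.30458367]
 [  98.16658522    0.4506909 ]]
```

View pics/w16.png

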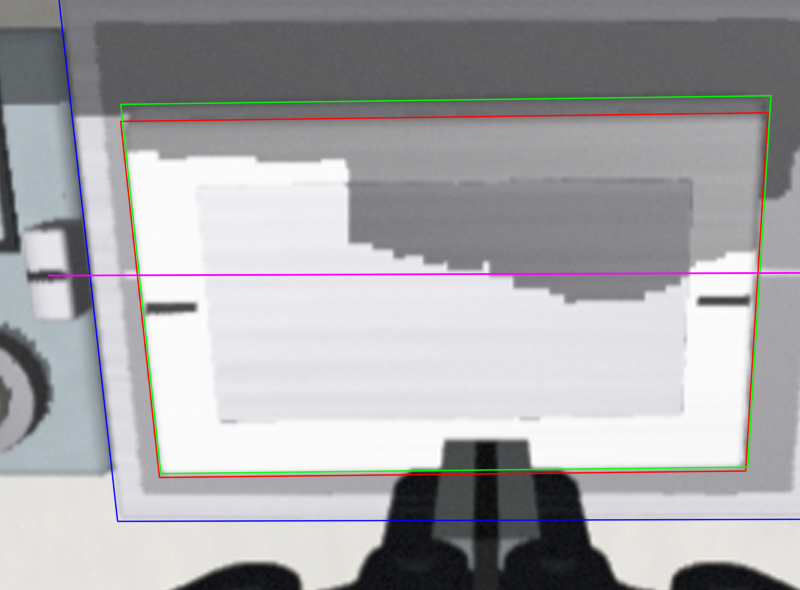

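```bash
python3 -m inch '[[[-0.058,0,-0.04,0,0,0],[-0.058,0,-0.0,0,0,0],[-0.058,0,0,0,0,0],[0,0,0,0,0,0],[0,0,0,0,0,0]]]'
python3 -m inch '[[[0,0,0,0,0,0],[0,0,0,0,0,0]]]'
python3 - <<'E'
from h import *
st();p=get_image('wrist');save(p,'w17.png')
print([(round(r["score"],2),r["box"]) for r in regions_of("zero_key_top",p)][:3])
E
```

```text
time_s: 18.35
tcp_pos: [0.4504, -0.0496, 0.2076]
tool_rot: [[0.999, 0.002, 0.032], [-0.032, 0.0, 0.999], [0.002, -1.0, 0.0]]
ft_force: [-0.2, 0.4, -0.1]
gripper_width: -0.0003
time_s: 18.6
tcp_pos: [0.4514, -0.0494, 0.2074]
tool_rot: [[0.999, 0.001, 0.032], [-0.032, -0.0, 0.999], [0.001, -1.0, -0.0]]
ft_force: [-0.4, 0.9, 0.2]
gripper_width: 0.0001
t18.60 tcp scale x-159.3 y-40.6 z207.4  F -0.42 0.91 z0.23 ang 0.0002 w 0.0
[(0.92, [237.5, 170.3, 265.4, 197.7]), (0.61, [325.5, 74.9, 510.2, 206.2])]
```

View pics/w17.png

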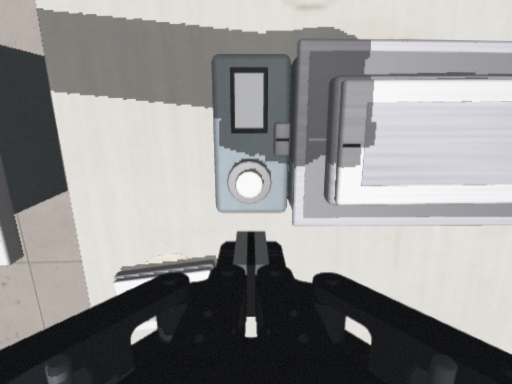

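```bash
python3 - <<'E'
from h import *
p=get_image('wrist')
for z in (.05,.056,.062): print(z,ins(O,TH,unproj(p,[(249.5,184.3)],z))*1e3)
print('ring',ins(O,TH,unproj(p,[(249.5,181.3)],.05))*1e3)
a=dark(p,(282,139.5));b=dark(p,(352,145.5));print(a,b,ins(O,TH,unproj(p,[a],.06))*1e3,ins(O,TH,unproj(p,[b],.098))*1e3)
E
```

```text
0.05 [[-160.50529806  -44.32938121]]
0.056 [[-160.48747272  -42.92653721]]
0.062 [[-160.46964737  -41.5236932 ]]
ring [[-160.50059944  -41.34536068]]
[282.         139.35714286] [352.         145.02083333] [[-130.97285689   -0.22495177]] [[-79.07814916  -1.19817085]]
```

```bash
python3 -m inch '[[[-0.001,0.05,-0.001,0,0,0],[0,0.05,0,0,0,0],[0,0.032,0,0,0,0],[0,0,0,0,0,0],[0,0,0,0,0,0]]]'
python3 -c "
from h import *;st();p=get_image('side');save(p,'s3.png',(190,150,350,260),5)"
```

```text
time_s: 19.38
tcp_pos: [0.45, -0.0505, 0.0759]
tool_rot: [[0.999, 0.002, 0.032], [-0.032, -0.0, 0.999], [0.002, -1.0, -0.0]]
ft_force: [-0.2, 0.2, 0.0]
gripper_width: 0.0003
t19.38 tcp scale x-160.7 y-41.7 z75.9  F -0.17 0.21 z0.04 ang -0.0 w 0.0
```

View pics/s3.png

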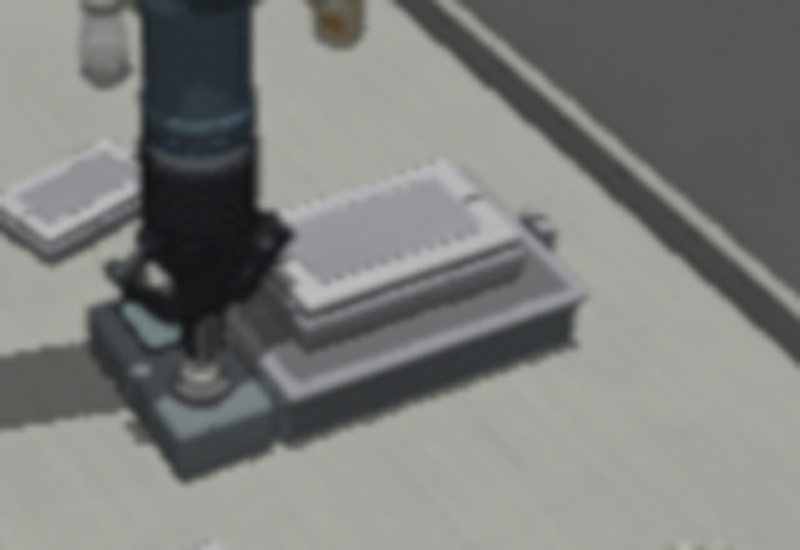

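```bash
for i in 1; do :; done; python3 -m inch '[[[0,0.005,0,0,0,0],[0,0.005,0,0,0,0],[0,0,0,0,0,0]]]'
python3 -c "
from h import *;st()"
python3 -m inch '[[[0,0.004,0,0,0,0],[0,0,0,0,0,0]]]'
python3 -c "
from h import *;st()"
python3 -m inch '[[[0,0.003,0,0,0,0],[0,0,0,0,0,0]]]'
python3 -c "
from h import *;st()"
```

```text
time_s: 19.8
tcp_pos: [0.4501, -0.0504, 0.0656]
tool_rot: [[0.999, 0.003, 0.032], [-0.032, -0.0, 0.999], [0.003, -1.0, 0.0]]
ft_force: [1.3, -0.3, 2.7]
gripper_width: 0.0005
t19.80 tcp scale x-160.6 y-41.7 z65.6  F 1.29 -0.27 z2.71 ang -0.0 w 0.0
time_s: 20.05
tcp_pos: [0.4503, -0.0504, 0.0637]
tool_rot: [[0.999, 0.001, 0.032], [-0.032, 0.0, 0.999], [0.001, -1.0, 0.0]]
ft_force: [-4.4, -0.8, 21.2]
gripper_width: -0.0002
t20.05 tcp scale x-160.4 y-41.7 z63.7  F -4.40 -0.93 z21.16 ang -0.0003 w -0.0
time_s: 20.3
tcp_pos: [0.4505, -0.0505, 0.0633]
tool_rot: [[0.999, 0.0, 0.033], [-0.033, 0.001, 0.999], [0.0, -1.0, 0.001]]
ft_force: [-11.6, 1.0, 42.3]
gripper_width: -0.0003
t20.30 tcp scale x-160.2 y-41.7 z63.3  F -11.67 0.64 z42.33 ang -0.0007 w -0.0
```

```bash
python3 -m inch '[[[0,-0.005,0,0,0,0],[0,-0.005,0,0,0,0],[0,-0.005,0,0,0,0],[0,0,0,0,0,0]]]'
python3 -c "
from h import *;st()"
python3 -m inch '[[[0,0.006,0,0,0,0],[0,0,0,0,0,0],[0,0,0,0,0,0]]]'
python3 -c "
from h import *;st()"
python3 -m inch '[[[0,0.001,0,0,0,0],[0,0,0,0,0,0]]]'
python3 -c "
from h import *;st()"
python3 -m inch '[[[0,0.001,0,0,0,0],[0,0,0,0,0,0]]]'
python3 -c "
from h import *;st()"
python3 -m inch '[[[0,0.001,0,0,0,0],[0,0,0,0,0,0]]]'
python3 -c "
from h import *;st()"
```

```text
time_s: 20.8
tcp_pos: [0.4477, -0.0504, 0.0724]
tool_rot: [[0.999, -0.002, 0.032], [-0.032, 0.0, 0.999], [-0.002, -1.0, -0.0]]
ft_force: [0.3, 0.5, 0.2]
gripper_width: -0.0002
t20.80 tcp scale x-162.9 y-41.7 z72.4  F 0.31 0.49 z0.22 ang -0.0 w -0.0
time_s: 21.18
tcp_pos: [0.4483, -0.0504, 0.0666]
tool_rot: [[0.999, -0.001, 0.032], [-0.032, 0.0, 0.999], [-0.001, -1.0, -0.0]]
ft_force: [-0.7, 0.1, 2.6]
gripper_width: 0.0001
t21.18 tcp scale x-162.3 y-41.8 z66.6  F -0.75 0.04 z2.56 ang -0.0 w 0.0
time_s: 21.42
tcp_pos: [0.4483, -0.0504, 0.0658]
tool_rot: [[0.999, -0.001, 0.032], [-0.032, 0.0, 0.999], [-0.001, -1.0, 0.0]]
ft_force: [-1.3, 0.1, 2.8]
gripper_width: 0.0001
t21.43 tcp scale x-162.3 y-41.8 z65.8  F -1.32 0.06 z2.82 ang -0.0001 w 0.0
time_s: 21.68
tcp_pos: [0.4483, -0.0504, 0.0648]
tool_rot: [[0.999, -0.001, 0.032], [-0.032, 0.0, 0.999], [-0.001, -1.0, 0.0]]
ft_force: [-1.2, -0.5, 4.1]
gripper_width: -0.0001
t21.68 tcp scale x-162.3 y-41.8 z64.8  F -1.22 -0.54 z4.11 ang -0.0 w -0.0
time_s: 21.92
tcp_pos: [0.4484, -0.0504, 0.0641]
tool_rot: [[0.999, -0.001, 0.032], [-0.032, 0.0, 0.999], [-0.001, -1.0, 0.0]]
ft_force: [-2.3, 0.0, 6.1]
gripper_width: 0.0003
t21.93 tcp scale x-162.3 y-41.8 z64.1  F -2.26 -0.02 z6.10 ang -0.0001 w 0.0
```

```bash
python3 -m inch '[[[0,0.001,0,0,0,0],[0,0,0,0,0,0],[0,-0.03,0,0,0,0],[0,-0.05,0,0,0,0],[0,-0.05,0,0,0,0]]]'
python3 -m inch '[[[0.055,-0.012,0.02,0,0,0],[0.055,0,0.02,0,0,0],[0.055,0,0,0,0,0],[0,0,0,0,0,0],[0,0,0,0,0,0]]]'
python3 -m inch '[[[0,0,0,0,0,0],[0,0,0,0,0,0],[0,0,0,0,0,0],[0,0,0,0,0,0]]]'
python3 -c "
from h import *;st();p=get_image('wrist');save(p,'w18.png')
p=get_image('side');save(p,'s4.png')"
```

```text
time_s: 22.55
tcp_pos: [0.4485, -0.0504, 0.1937]
tool_rot: [[0.999, -0.0, 0.032], [-0.032, -0.0, 0.999], [-0.0, -1.0, -0.0]]
ft_force: [1.3, 0.3, 0.9]
gripper_width: -0.0
time_s: 23.18
tcp_pos: [0.614, -0.0159, 0.2037]
tool_rot: [[0.999, -0.002, 0.032], [-0.032, -0.0, 0.999], [-0.002, -1.0, -0.0]]
ft_force: [-1.0, 0.1, -0.1]
gripper_width: -0.0002
time_s: 23.68
tcp_pos: [0.6147, -0.0157, 0.2052]
tool_rot: [[0.999, 0.001, 0.032], [-0.032, 0.0, 0.999], [0.001, -1.0, 0.0]]
ft_force: [-0.5, -0.4, -0.3]
gripper_width: 0.0003
t23.68 tcp scale x2.9 y-1.8 z205.2  F -0.49 -0.42 z-0.30 ang -0.0001 w 0.0
```

View pics/w18.png

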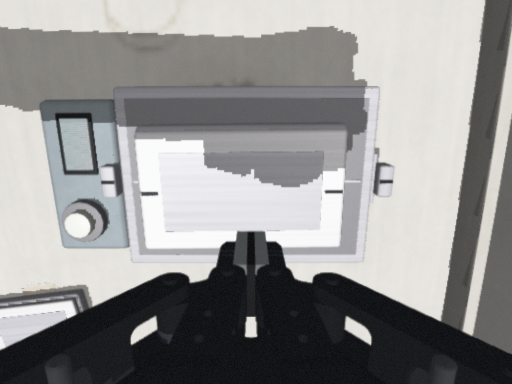

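View pics/s4.png

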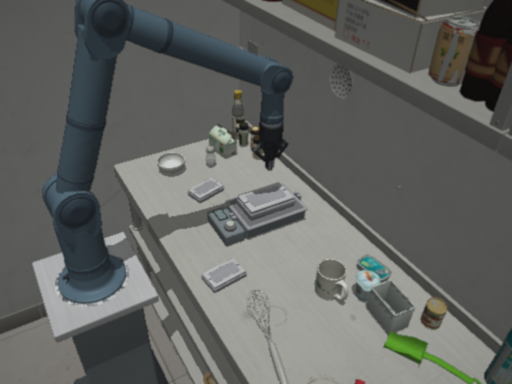

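```bash
python3 - <<'E'
from h import *
p=get_image('wrist')
meas(p,[(109,182),(387,181.5),(149.5,193.5),(334,191)],"w19.png")
print(ins(O,TH,unproj(p,[(77,226)],.068))*1e3)
hand_in()
E
```

```text
[[109.0, 182.0], [387.0, 181.1], [149.5, 193.4], [334.0, 191.3]]
scale [ 0.6129 -0.0138] -0.0297 0.2599
pan mm [-4.9 -0.5] ang 0.0085 len 0.1508 near y -1.3 far y 0.2
[[-160.87108606  -40.99727782]]
the job is handed in; nothing more can be done
```

I straightened the pan with three taps: the near end from the −y side, the far end from the +y side, then the near end again. After that I pressed the zero key to its stop twice, backed off, and handed the job in at about 24 s. `hand_in` gives no verdict, so I don't know the judged result.

**Pan position:** the last wrist-camera check puts the near end at −1.3 mm and the far end at +0.2 mm from the index line. The middle is about −5 mm lengthways. A second view, taken from over the key panel, put the near end at about −1.0 mm.

**Pan forces:** the highest push I read was about 9 N, against the 15 N limit. Readings were only taken at the end of each move, so a brief higher peak would not show.

**Key:** the force rose to about 4 N over the last few millimetres and then met a hard stop at a tool height of about 64 mm, so I take it as fully down. In the last picture the key is up again. On the first press I went too far and the wrist force reached 42 N on the key. That load came through the finger tips, not the arm or gripper body, and is below the 120 N wrist limit.

**Things that disagreed:** an early estimate of the key position from an oblique view was 7 mm off in x. I corrected it from overhead before pressing. A few early position readings were also distorted because the arm was still settling.

**Other things on the bench:** the mug, shaker and bowl look unmoved by eye in the side view. I did not measure them.

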